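Weigh a wheel hub on the beam scale

TASK

Weigh the bicycle wheel hub on the bench's beam scale: hang the hub by its wide flange in the hoop at the beam's end and let go of it, then slide the poise along the beam until the beam balances level by itself, its pointer level with the fixed index ledge. Set the hub down softly and nudge the poise gently rather than clamping it, as the beam's bearing is delicate; leave the mug, the brake pads and the spoke wrench where they are.

Things in the scene. Friction and masses are not known exactly. Their poses are not given: they have to be found in the camera images.
- hub_center (a point): Loose wheel hub, bare aluminium, upright on the bench, 110 mm tall, 0.18 to 0.37 kg (unknown). Point on its axis half-way up (55 mm). From below: small flange 44 mm across (0 to 6 mm up), barrel 30 mm, shoulder 47 mm (50 to 62 mm up), wide flange 66 mm (62 to 67 mm up), and on top a round axle stub 20 mm across (72 to 110 mm up) to grip it by. z up along the hub.
- hub: The same hub; origin at the centre of its underside, z up along its axis.
- hub_flange (a point): Point on the hub's axis at the underside of its wide flange, 62 mm above the hub's underside, 7 mm above hub_center. It lies at the hoop's top face when the hub hangs properly.
- stand: Grey painted steel stand of the beam scale, fixed; base plate 370 x 70 x 12 mm, two upright cheeks 140 mm tall carrying the pivot. Origin on the bench right below the pivot; its x axis points along the level beam, from the pivot towards the pointer. The bearing is delicate: at most 20 N on beam and poise in all (the forces of both fingers add up), at most 25 N from the hub.
- beam: Aluminium beam, 10 mm wide, 14 mm tall, on a level pivot 130 mm above the bench. Origin on the pivot; x along the beam to the pointer, y along the pivot, z up. Hoop at x = -120 mm, pointer at x = +260 mm. Swings 0.08 rad either way from level to its stops; begins with the hoop end down on its stop. Near balance, untouched, it tilts about 0.012 rad per mm of poise travel and settles in about 1.5 s.
- hoop (a point): Centre of the top face of the steel hoop at the beam's end, which lies flat, opening upwards: 52 mm inside, 72 mm outside, 8 mm thick. The hub goes in from above, small flange first, until its wide flange rests on the hoop; 2.5 mm play all round. The top face is 4 mm above the beam's middle.
- pointer (a point): Tip of the thin dark pointer at the beam's far end, 260 mm from the pivot, at the height of the pivot (130 mm) when the beam is level; a fixed dark index ledge, part of the stand, stands right beyond it at that height.
- poise_post (a point): Steel poise, block 36 x 38 x 36 mm threaded by the beam, 0.34 kg, with an upright round post 16 mm across, 60 mm tall, to push it by. Point on the post's axis half-way up, 48 mm above the beam's middle. Slides 50 to 220 mm from the pivot with about 2 N friction, stays where left, begins at the pivot end; with the hub hung, balance is somewhere at 125 to 210 mm. Further out: pointer goes down.
- mug: White ceramic mug, 80 mm across and 95 mm tall, a bystander; origin at the centre of its underside.
- pad_a: Brake pad, steel backing with green lining, about 24 x 47 x 10 mm, lying on the bench, a bystander.
- pad_b: The second, equal brake pad, a bystander.
- spoke_wrench: Flat chrome spoke wrench, 82 mm long and 6 mm thick, lying on the bench, a bystander.

How it is judged:
On the way, in this order (a step that is already met when the one before it is completed fails the run):
1. the hub hangs by its wide flange in the hoop and is let go, the poise not yet at balance (the hoop end down) (x of hub_flange in the frame of beam between -0.126 and -0.114 m and y of hub_flange in the frame of beam between -0.006 and 0.006 m and z of hub_flange in the frame of beam between -0.001 and 0.009 m and angle between the z axis of hub_flange and the z axis of beam, either way round below 0.12 rad and contact force between hub and beam above 0.8 N and contact force between each of the fingers, the arm and hub below 0.05 N and angle between beam's own x axis and vertical below 1.5208 rad), for 0.2 s.
2. the poise is slid out and the untouched beam floats level (x of hub_flange in the frame of beam between -0.126 and -0.114 m and y of hub_flange in the frame of beam between -0.006 and 0.006 m and z of hub_flange in the frame of beam between -0.001 and 0.009 m and angle between the z axis of hub_flange and the z axis of beam, either way round below 0.12 rad and contact force between hub and beam above 0.8 N and angle between beam's own x axis and vertical between 1.5408 and 1.6008 rad and contact force between each of the fingers, the arm and beam below 0.05 N), for 0.4 s.
At the end, for the whole second after the job is handed in: The hub hangs by its wide flange in the hoop (flange underside within 6 mm of the hoop's centre sideways and within 5 mm of its top face, hub axis within 0.12 rad of the beam's upright), and the untouched beam is at rest and level within 0.03 rad (pointer within about 8 mm of the index height) (all of step 2 and contact force between each of the fingers, the arm and hub below 0.05 N and angular speed of beam below 0.02 rad/s and linear speed of hub below 0.02 m/s).
It fails at once if the robot bears on the beam or its poise with more than 20 N (contact force between any of the fingers, the arm and beam above 20 N).
It fails at once if the hub is pressed or dropped on the beam with more than 25 N (contact force between hub and beam above 25 N).
It fails at once if a bystander is moved by more than 20 mm (distance of any of mug, pad_a, pad_b, spoke_wrench from where it was at the start of the episode above 0.02 m).
It also fails if it takes over 72 s, if anything falls off the work surface, if the arm or the gripper's body presses on something with over 40 N, if the wrist force passes 120 N, or if a joint passes its speed limit or range.

ROBOT

A 6-joint arm with a two-finger parallel gripper is mounted at the origin on the work surface. World frame = base frame: x ahead of the robot, y to its left, z up, the work surface at z = 0. Lengths are in m, angles in rad, forces in N, time in s.
With the tool pointing down it reaches from about 0.35 to 0.775 m from the base axis. Payload 7.3 kg.
Tool frame: the origin (TCP) lies between the finger pads; the fingertips stand 17 mm ahead of it and the grasp point (between the pads) lies 2 mm behind it; z points along the fingers, y is the direction in which the jaws open and shut (so a half turn about z gives the same grasp; the last joint's range is limited). The gripper opens to 92 mm and grips with 3 to 60 N. Pads are 19 mm wide; open, the fingers measure 130 mm over their backs; the gripper's body (75 mm by 190 mm) begins 47 mm behind the grasp point.
Start: joints at [-1.296, 0.342, 1.524, -0, 1.275, -0.146], TCP at [0.214, -0.479, 0.218] pointing down, gripper open.
Joint ranges: [-2.53, 2.53], [-0.77, 2.02], [0.04, 2.7], [-1, 4.14], [0.28, 2.66], [-3.11, 3.11]. Speed limits (rad/s): [2.57, 2.57, 3.14, 3.14, 3.14, 3.14].

INTERFACE

Orientations are given as [roll, pitch, yaw] about the fixed x, y, z axes, in that order (R = Rz(yaw) Ry(pitch) Rx(roll)).
In Python, from cell import sensors, vision, hand_in gives the robot as it stands.
- The arm moves only by the tool step_arm, never from a script. Its argument "series" is a list of rows, each a list of 5 numbers: the opening, from 0 (shut) to 1 (fully open), then the shift along the world's x, y, z each as a share of 25 mm, from -1 to 1, then the turn about the world's z as a share of 0.08 rad, from -1 to 1. A call has 1 to 12 rows; each row shifts and turns the commanded pose from where the row before left it; what a row does not reach is not made up. A row lasts 1/10 s, in which the tool goes at most 50 mm and 8.59 degrees, less where a joint would pass 70% of its speed; a pose out of reach is approached as far as the arm can. A call with a number of a shift or a turn outside -1 to 1 is refused whole. A call with a gripper value outside its range is refused whole. The fingers move at their own pace and stop on an object; "squeeze" is the grip in N (left out, the last holds). Time passes only in rows, so rows that do not move let the fingers close. It gives the time, the measured TCP pose, the force and the opening at its end, in the units of the state.
- sensors.observe(): the state, without advancing time (a new reading comes with each control period).
- vision.read_camera(name): name is "scene" or "side" or "wrist"; returns a dict with "pixels" (384x512x3 uint8, blue, green, red), "range_z" (384x512 float32, m along the optical axis (not along the pixel's ray), 0 where there is no reading), "camera_matrix" (3x3 intrinsics, pixels), "k1" (the pictures are not rectified: a ray, as slopes to the right and down, at radius r is drawn at 1 + k1 r^2 times it, then the intrinsics apply), "pose" (4x4, takes a point from camera to world coordinates). Camera axes: x right, y down, z forward; pixel columns grow to the right and rows downward; lengths in m; the calibration is good to about 2 mm. A picture is of the moment at which its call begins.
- hand_in(): hands the job in, once; it reports no verdict.
The state is a dict: "time": time; "qpos": joint angles; "qvel": joint speeds; "joint_efforts": joint torques, N m; "tool_pos": TCP position; "tool_rot": TCP orientation; "contact_force": force on the tool from outside, world axes, zero at the start; "torque": the same for the moment, N m; "opening": finger opening in m.
Only numpy, scipy, OpenCV 4.12 (cv2) and the standard library are available. Lean on these libraries where they do the work, as an engineer would, in place of code of your own. Each camera call takes 0.05 s, during which the arm holds its last target.

## Working session

There is one attempt and no reset: what is moved stays moved. The work goes in short steps, Python scripts to look and compute and a tool call to move; the robot and the scene stay as the last step left them, time stands still between calls to the robot, and variables do not carry over. Pictures are saved under pics/ and viewed, and the job is handed in when it is done.

Besides the shell and the picture viewer there is one more tool, called by a JSON object that holds its "fn" and its "kwargs". step_arm: Moves the arm, as the interface text tells. Its arguments: {"type":"object","properties":{"series":{"type":"array","items":{"type":"array","items":{"type":"number","minimum":-1,"maximum":1}}},"squeeze":{"type":"number"}},"required":["series"]}

```bash
mkdir -p pics; ls; cat > h.py <<'E'
import numpy as np, cv2
from cell import sensors, vision, hand_in
def shot(name,fn):
    d=vision.read_camera(name); cv2.imwrite('pics/'+fn+'.png',d['pixels']); np.savez('/tmp/'+fn+'.npz',**{k:np.asarray(v) for k,v in d.items()}); return d
def load(fn): return dict(np.load('/tmp/'+fn+'.npz'))
def ray(d,u,v):
    K=np.array(d['camera_matrix']);k=float(d['k1'])
    p=cv2.undistortPoints(np.array([[[u,v]]],float),K,np.array([k,0,0,0,0.]))[0,0]
    T=np.array(d['pose']); return T[:3,3],T[:3,:3]@np.array([p[0],p[1],1.])
def onz(d,u,v,z):
    o,r=ray(d,u,v); return o+r*(z-o[2])/r[2]
def pts(d):
    K=np.array(d['camera_matrix']);k=float(d['k1']);Z=d['range_z']
    H,W=Z.shape;u,v=np.meshgrid(np.arange(W),np.arange(H))
    p=cv2.undistortPoints(np.stack([u,v],-1).reshape(-1,1,2).astype(float),K,np.array([k,0,0,0,0.])).reshape(H,W,2)
    P=np.concatenate([p*Z[...,None],Z[...,None]],-1);T=np.array(d['pose'])
    Q=P@T[:3,:3].T+T[:3,3]; Q[Z==0]=np.nan; return Q
E
python3 - <<'E'
from h import *
print(sensors.observe())
for n in ['scene','side','wrist']:
    d=shot(n,n+'0'); print(n,d['k1'],np.round(d['pose'],3).tolist())
E
```

```text
pics
{'time': 0.0, 'qpos': array([-1.29599346e+00,  3.42713005e-01,  1.52502487e+00, -3.87229193e-05,
        1.27538600e+00, -1.45991492e-01]), 'qvel': array([-3.88434895e-04, -7.46219533e-05,  1.47219217e-03, -1.04530552e-03,
       -1.94614118e-04,  2.56381078e-04]), 'joint_efforts': array([-8.98179969e-04, -4.31244171e+01, -2.44213843e+01,  7.16858706e-02,
        5.60895901e-02, -1.16764741e-04]), 'tool_pos': array([ 0.21435215, -0.47878407,  0.21684727]), 'tool_rot': array([-3.14007233e+00, -1.86118482e-04,  4.20805515e-01]), 'contact_force': array([ 0.16401655,  0.67897204, -0.24015627]), 'torque': array([-0.02929181, -0.00104743,  0.00243456]), 'opening': 0.09193639536994261}
scene -0.1275169129949541 [[-0.219, 0.784, -0.581, 1.173], [0.976, 0.166, -0.143, 0.093], [-0.016, -0.598, -0.801, 0.942], [0.0, 0.0, 0.0, 1.0]]
side 0.011049677399112506 [[-0.955, -0.191, 0.225, 0.374], [-0.295, 0.668, -0.683, 0.578], [-0.02, -0.719, -0.695, 0.776], [0.0, 0.0, 0.0, 1.0]]
wrist -0.004897453620040956 [[0.409, -0.873, -0.267, 0.289], [-0.913, -0.391, -0.119, -0.446], [-0.001, 0.293, -0.956, 0.384], [0.0, 0.0, 0.0, 1.0]]
```

View pics/scene0.png

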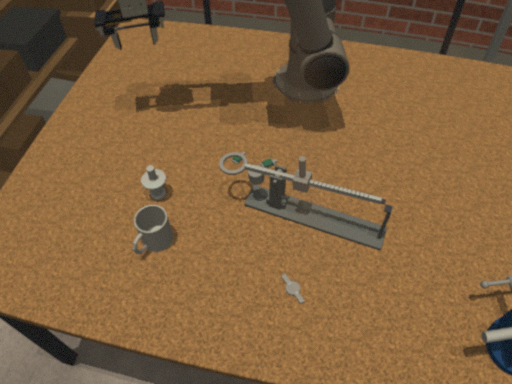

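View pics/side0.png

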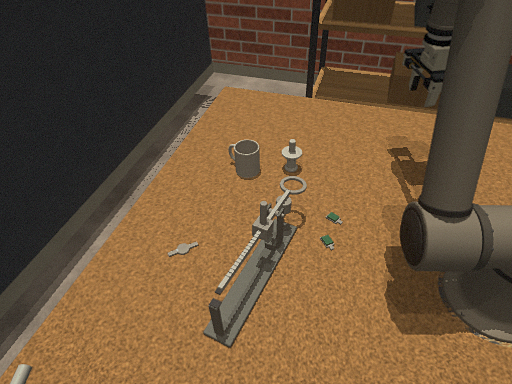

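View pics/wrist0.png

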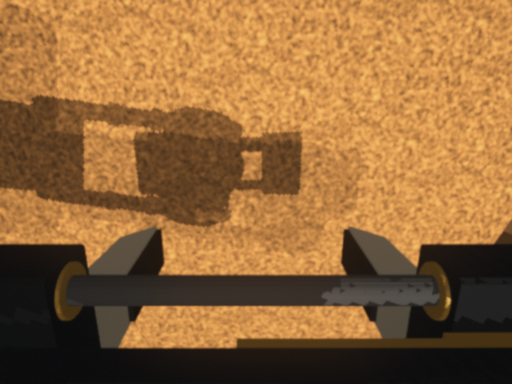

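The scene view shows the hub at (153,182), the mug at (152,228), the hoop at (233,163) and the poise post at (302,167). In the side view the hub is at (292,155), the hoop at (293,185) and the post at (264,212). Next I'll measure their positions.

```bash
python3 - <<'E'
from h import *
S=load('scene0');D=load('side0')
crop=lambda d,y0,y1,x0,x1,f:cv2.resize(d['pixels'][y0:y1,x0:x1],None,fx=f,fy=f,interpolation=cv2.INTER_CUBIC)
cv2.imwrite('pics/a1.png',crop(S,130,260,120,400,2.8)); cv2.imwrite('pics/a2.png',crop(D,130,345,180,350,2.7))
for d,n in((S,'scene'),(D,'side')):
    Q=pts(d)
    # scale+hub region
    for nm,(x0,x1,y0,y1) in {'all':(0.2,.9,-.5,.5,)}.items():
        m=(Q[...,2]>0.02)&(Q[...,0]>.25)&(Q[...,0]<.9)&(Q[...,1]>-.45)&(Q[...,1]<.45)&(Q[...,2]<.25)
        k,l,st,c=cv2.connectedComponentsWithStats(m.astype(np.uint8))
        for i in range(1,k):
            if st[i,4]<40: continue
            P=Q[l==i]; print(n,st[i].tolist(),P.min(0).round(3),P.max(0).round(3))
            for z0 in np.arange(0.02,.22,.01):
                s=P[(P[:,2]>=z0)&(P[:,2]<z0+.01)]
                if len(s)>3: print('   z%.2f'%z0,len(s),s.min(0)[:2].round(3),s.max(0)[:2].round(3),s.mean(0)[:2].round(3))
E
```

```text
scene [307, 67, 16, 15, 115] [0.25  0.019 0.205] [0.256 0.06  0.25 ]
   z0.20 7 [0.25  0.029] [0.254 0.048] [0.251 0.042]
   z0.21 20 [0.25  0.028] [0.255 0.058] [0.252 0.041]
scene [219, 152, 174, 87, 2509] [ 0.472 -0.158  0.02 ] [0.588 0.272 0.217]
   z0.02 65 [ 0.518 -0.031] [0.587 0.268] [0.547 0.035]
   z0.03 95 [ 0.512 -0.031] [0.586 0.269] [0.537 0.022]
   z0.04 45 [ 0.513 -0.022] [0.586 0.267] [0.545 0.045]
   z0.05 44 [ 0.511 -0.022] [0.588 0.268] [0.547 0.045]
   z0.06 48 [ 0.511 -0.022] [0.585 0.269] [0.545 0.031]
   z0.07 44 [ 0.512 -0.022] [0.587 0.269] [0.55  0.062]
   z0.08 59 [ 0.512 -0.077] [0.586 0.268] [0.545 0.034]
   z0.09 96 [ 0.514 -0.077] [0.586 0.269] [0.542 0.009]
   z0.10 79 [ 0.515 -0.08 ] [0.586 0.269] [0.545 0.009]
   z0.11 159 [ 0.479 -0.155] [0.586 0.269] [ 0.533 -0.032]
   z0.12 448 [ 0.472 -0.158] [0.586 0.272] [ 0.522 -0.069]
   z0.13 463 [ 0.504 -0.1  ] [0.586 0.272] [0.539 0.04 ]
   z0.14 360 [ 0.507 -0.021] [0.575 0.245] [0.551 0.11 ]
   z0.15 366 [0.519 0.035] [0.577 0.25 ] [0.554 0.136]
   z0.16 22 [0.538 0.047] [0.567 0.226] [0.544 0.063]
   z
[... 3946 characters left out ...]
16, 37, 347] [0.563 0.256 0.021] [0.585 0.277 0.133]
   z0.02 20 [0.563 0.269] [0.583 0.277] [0.571 0.274]
   z0.03 22 [0.563 0.268] [0.582 0.277] [0.572 0.274]
   z0.04 23 [0.564 0.27 ] [0.584 0.276] [0.572 0.274]
   z0.05 21 [0.563 0.268] [0.584 0.276] [0.571 0.273]
   z0.06 23 [0.564 0.27 ] [0.583 0.276] [0.573 0.274]
   z0.07 25 [0.564 0.268] [0.584 0.276] [0.572 0.273]
   z0.08 21 [0.564 0.27 ] [0.584 0.276] [0.572 0.274]
   z0.09 24 [0.564 0.268] [0.584 0.276] [0.572 0.274]
   z0.10 27 [0.563 0.268] [0.583 0.276] [0.572 0.274]
   z0.11 27 [0.564 0.269] [0.585 0.277] [0.572 0.274]
   z0.12 80 [0.563 0.256] [0.584 0.276] [0.573 0.268]
   z0.13 34 [0.563 0.257] [0.582 0.274] [0.573 0.266]
```

```bash
sleep 1; ls pics
```

```text
a1.png
a2.png
scene0.png
side0.png
wrist0.png
```

```bash
python3 - <<'E'
from h import *
from scipy.optimize import least_squares
for n in('scene0','side0'):
    d=load(n);Q=pts(d)
    def sel(*b):
        m=np.ones(Q.shape[:2],bool)
        for i in range(3): m&=(Q[...,i]>b[2*i])&(Q[...,i]<b[2*i+1])
        return Q[m]
    P=sel(.46,.56,-.17,-.075,.116,.14)
    f=lambda p:np.clip(np.abs(np.hypot(P[:,0]-p[0],P[:,1]-p[1])-.031)-.004,0,None)
    r=least_squares(f,[.508,-.12]);print(n,'hoop',len(P),r.x,r.cost, P[:,2].mean())
    B=sel(.5,.6,.09,.24,.13,.165); v,_=None,None
    l=cv2.fitLine(B[:,:2].astype(np.float32),cv2.DIST_HUBER,0,.01,.01).ravel();print('beam',l,np.arctan2(l[1],l[0]))
    H=sel(.5,.6,-.38,-.28,.064,.07)
    f=lambda p:np.clip(np.hypot(H[:,0]-p[0],H[:,1]-p[1])-.033,0,None)
    c=cv2.minEnclosingCircle(H[:,:2].astype(np.float32));print('hub flange',c,np.median(H[:,2]))
    H=sel(.5,.6,-.38,-.28,.1095,.12)
    if len(H)>3:print('stub top',cv2.minEnclosingCircle(H[:,:2].astype(np.float32)),len(H))
    H=sel(.5,.6,-.38,-.28,.075,.105)
    o=np.array(d['pose'])[:2,3]
    f=lambda p:np.hypot(H[:,0]-p[0],H[:,1]-p[1])-.010
    print('stub side',least_squares(f,[.557,-.327]).x)
    p=sel(.51,.57,.03,.09,.165,.21)
    f=lambda q:np.hypot(p[:,0]-q[0],p[:,1]-q[1])-.008
    print('post',least_squares(f,[.535,.053],loss='soft_l1',f_scale=.002).x)
    p=sel(.51,.57,.03,.09,.21,.222);print('posttop',len(p),p.mean(0) if len(p) else 0)
E
```

```text
scene0 hoop 340 [ 0.50937335 -0.11815897] 0.0010865726540715734 0.1248174522646028
beam [0.15797694 0.9874428  0.5605754  0.16704457] 1.4121548
hub flange ((0.5573441982269287, -0.32970571517944336), 0.034701574593782425) 0.06822238438462658
stub top ((0.5579777956008911, -0.33000046014785767), 0.011064212769269943) 41
stub side [ 0.55750221 -0.32962822]
post [0.5365981  0.05149623]
posttop 36 [0.53762452 0.04988294 0.21344979]
side0 hoop 240 [ 0.50713342 -0.11622748] 0.00021734512501820526 0.12186946442650576
beam [0.18691328 0.9823764  0.55604774 0.1798656 ] 1.3827772
hub flange ((0.5570838451385498, -0.32443439960479736), 0.03292443975806236) 0.06599033309535696
stub side [ 0.55777041 -0.3263479 ]
post [0.53734496 0.0543095 ]
posttop 22 [0.53679864 0.05465111 0.21082772]
```

View pics/a1.png

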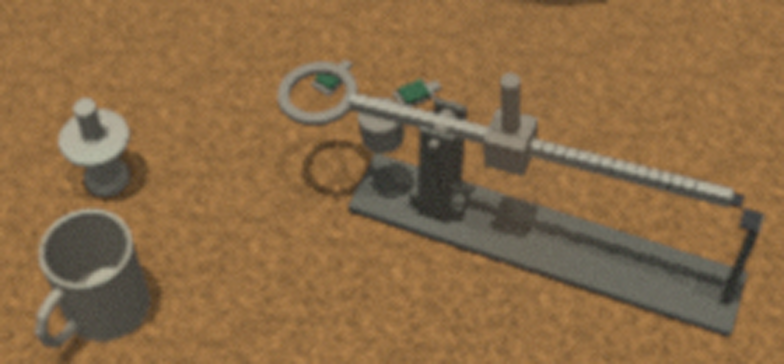

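View pics/a2.png

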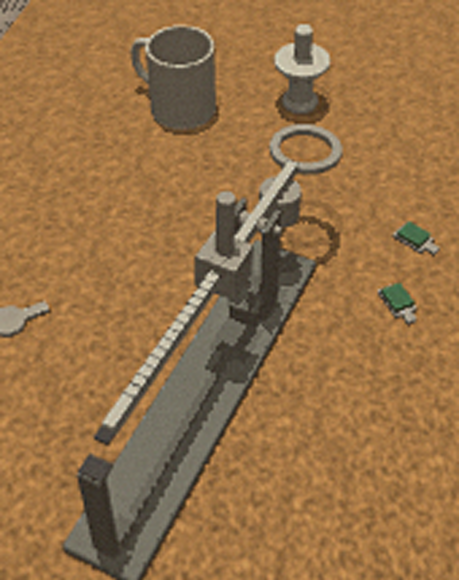

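Both cameras put the hub at about (0.557, -0.327) and the hoop at about (0.508, -0.117, 0.124), with the beam yaw near 1.40. The poise sits about 54–57 mm from the pivot. All of this agrees with the given sizes. I'll move above the hub with the jaws parallel to the beam.

{"fn": "step_arm", "kwargs": {"series": [[0.6,1,0.44,0.2,-0.6],[0.6,1,0.44,0.2,-0.6],[0.6,1,0.44,0.2,-0.6],[0.6,1,0.44,0.2,-0.6],[0.6,1,0.44,0.2,-0.6],[0.6,1,0.44,0,-0.6],[0.6,1,0.44,0,-0.6],[0.6,1,0.44,0,-0.6],[0.6,1,0.44,0,-0.6],[0.6,1,0.44,0,-0.6],[0.6,1,0.44,0,-0.6],[0.6,1,0.44,0,-0.71]]}}

```text
time: 1.35
tool_pos: [0.5153, -0.3465, 0.2421]
tool_rot: [-3.141, 0.001, -0.166]
contact_force: [0.3, -0.7, -0.0]
opening: 0.0552
```

{"fn": "step_arm", "kwargs": {"series": [[0.6,0.85,0.4,0,0],[0.6,0.85,0.4,0,0],[0.6,0,0,0,0],[0.6,0,0,0,0],[0.6,0,0,0,0]]}}

```text
time: 1.85
tool_pos: [0.5562, -0.3276, 0.2423]
tool_rot: [3.142, 0.001, -0.165]
contact_force: [-0.3, 0.4, -0.8]
opening: 0.0551
```

```bash
python3 - <<'E'
from h import *
d=shot('wrist','w1'); s=sensors.observe(); print(s['tool_pos'],s['tool_rot'],s['contact_force'],s['qpos'])
Q=pts(d); H=Q[(Q[...,2]>.105)&(Q[...,2]<.118)&(abs(Q[...,0]-.557)<.03)&(abs(Q[...,1]+.327)<.03)]
print(len(H), cv2.minEnclosingCircle(H[:,:2].astype(np.float32)) if len(H) else 0, H.mean(0))
E
```

```text
[ 0.55616371 -0.32777437  0.2425599 ] [ 3.14143899e+00  4.48075683e-04 -1.64998708e-01] [-0.05022575 -0.44361304  0.85417466] [-6.50998597e-01  5.57348438e-01  1.10939322e+00 -3.46745357e-04
  1.47517542e+00  1.08482957e+00]
383 ((0.5603585839271545, -0.3289874494075775), 0.009991682134568691) [ 0.5606039  -0.32905757  0.1095583 ]
```

View pics/w1.png

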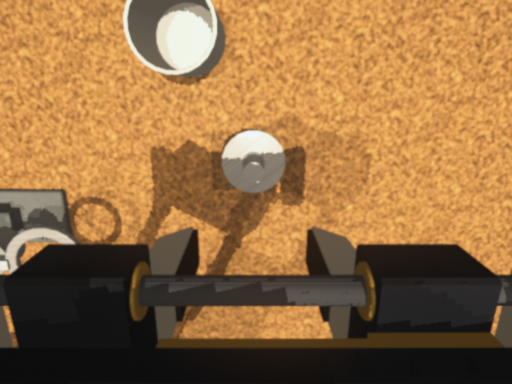

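The hub stub shows at (253,160) and is centred between the fingers. Going down to grip it.

{"fn": "step_arm", "kwargs": {"series": [[0.6,0.1,-0.02,-1,0],[0.6,0,0,-1,0],[0.6,0,0,-1,0],[0.6,0,0,-1,0],[0.6,0,0,-1,0],[0.6,0,0,-0.6,0],[0.6,0,0,-0.3,0],[0.6,0,0,0,0],[0.6,0,0,0,0]]}}

```text
time: 2.8
tool_pos: [0.5597, -0.3283, 0.096]
tool_rot: [3.141, -0.001, -0.165]
contact_force: [-0.1, -0.6, -0.2]
opening: 0.0553
```

{"fn": "step_arm", "kwargs": {"series": [[0,0,0,0,0],[0,0,0,0,0],[0,0,0,0,0],[0,0,0,0,0],[0,0,0,0,0],[0,0,0,0,0],[0,0,0,0,0]], "squeeze": 25}}

```text
time: 3.5
tool_pos: [0.5596, -0.3278, 0.0952]
tool_rot: [3.141, -0.0, -0.164]
contact_force: [0.3, -0.5, 0.5]
opening: 0.0183
```

```bash
python3 - <<'E'
from h import *
s=sensors.observe(); print(s['tool_pos'],s['tool_rot'],s['contact_force'],s['opening'])
E
```

```text
[ 0.55956192 -0.32781677  0.09516612] [ 3.14128440e+00 -2.43819826e-04 -1.64003637e-01] [ 0.33041379 -0.46828308  0.52805243] 0.018296028134812847
```

{"fn": "step_arm", "kwargs": {"series": [[0,0,0,0.5,0],[0,0,0,1,0],[0,0,0,1,0],[0,0,0,1,0],[0,0,0,1,0],[0,0,0,1,0],[0,0,0,1,0],[0,0,0,0.3,0],[0,-0.2,0.8,0,0],[0,-0.2,0.8,0,0],[0,-0.2,0.8,0,0],[0,-0.2,0.8,0,0]]}}

```text
time: 4.7
tool_pos: [0.5388, -0.2467, 0.2642]
tool_rot: [-3.141, 0.002, -0.164]
contact_force: [-0.7, 0.4, -1.8]
opening: 0.0182
```

{"fn": "step_arm", "kwargs": {"series": [[0,-0.2,0.8,0,0],[0,-0.2,0.8,0,0],[0,-0.2,0.8,0,0],[0,-0.2,0.8,0,0],[0,-0.2,0.8,0,0],[0,-0.2,0.8,0,0],[0,-0.06,0.4,0,0],[0,0,0,0,0],[0,0,0,0,0],[0,0,0,0,0]]}}

```text
time: 5.7
tool_pos: [0.5082, -0.1185, 0.2649]
tool_rot: [3.141, 0.0, -0.165]
contact_force: [-0.1, 0.4, -1.5]
opening: 0.018
```

```bash
python3 - <<'E'
from h import *
for n in('scene','side','wrist'):
    d=shot(n,n+'2')
s=sensors.observe(); print(s['tool_pos'],s['tool_rot'],s['contact_force'],s['opening'])
S=load('scene2');D=load('side2')
crop=lambda d,y0,y1,x0,x1,f:cv2.resize(d['pixels'][y0:y1,x0:x1],None,fx=f,fy=f,interpolation=cv2.INTER_CUBIC)
a=crop(S,90,210,180,280,4);b=crop(D,90,210,250,350,4)
cv2.imwrite('pics/b2.png',np.hstack([a,b[:a.shape[0]]]))
for n in('scene2','side2'):
    d=load(n);Q=pts(d)
    m=(abs(Q[...,0]-.508)<.045)&(abs(Q[...,1]+.117)<.045)&(Q[...,2]>.1)&(Q[...,2]<.26)
    P=Q[m]
    for z0 in np.arange(.11,.26,.006):
        s=P[(P[:,2]>=z0)&(P[:,2]<z0+.006)]
        if len(s)>3: print(n,'z%.3f'%z0,len(s),s.min(0)[:2].round(3),s.max(0)[:2].round(3))
E
```

```text
[ 0.50806037 -0.1183486   0.26483982] [ 3.14144662e+00  2.62406995e-04 -1.64885577e-01] [ 0.12573902  0.25394591 -0.91884276] 0.01806165657583907
scene2 z0.110 4 [ 0.525 -0.077] [ 0.536 -0.072]
scene2 z0.116 65 [ 0.48  -0.158] [ 0.542 -0.072]
scene2 z0.122 190 [ 0.475 -0.157] [ 0.544 -0.073]
scene2 z0.128 54 [ 0.483 -0.133] [ 0.545 -0.073]
scene2 z0.170 31 [ 0.503 -0.143] [ 0.528 -0.099]
scene2 z0.176 88 [ 0.489 -0.141] [ 0.528 -0.099]
scene2 z0.182 20 [ 0.508 -0.131] [ 0.521 -0.106]
scene2 z0.188 21 [ 0.509 -0.135] [ 0.521 -0.106]
scene2 z0.194 21 [ 0.508 -0.134] [ 0.523 -0.106]
scene2 z0.200 23 [ 0.508 -0.133] [ 0.524 -0.105]
scene2 z0.206 13 [ 0.51  -0.129] [ 0.522 -0.105]
scene2 z0.218 7 [ 0.523 -0.128] [ 0.53  -0.103]
scene2 z0.230 24 [ 0.472 -0.147] [ 0.539 -0.087]
scene2 z0.236 359 [ 0.477 -0.152] [ 0.54  -0.087]
scene2 z0.242 29 [ 0.489 -0.141] [ 0.537 -0.109]
scene2 z0.248 17 [ 0.507 -0.129] [ 0.519 -0.11 ]
scene2 z0.254 17 [ 0.506 -0.128] [ 0.517 -0.11 ]
side2 z0.110 18 [ 0.485 -0.147] [ 0.531 -0.075]
side2 z0.116 119 [ 0.471 -0.152] [ 0.543 -0.073]
side2 z0.122 108 [ 0.474 -0.142] [ 0.541 -0.074]
side2 z0.128 10 [ 0.509 -0.084] [ 0.519 -0.072]
side2 z0.164 10 [ 0.486 -0.11 ] [ 0.52  -0.095]
side2 z0.170 60 [ 0.485 -0.125] [ 0.527 -0.094]
side2 z0.176 43 [ 0.487 -0.128] [ 0.524 -0.097]
side2 z0.182 21 [ 0.491 -0.118] [ 0.517 -0.101]
side2 z0.188 24 [ 0.492 -0.118] [ 0.518 -0.1  ]
side2 z0.194 18 [ 0.492 -0.115] [ 0.518 -0.101]
side2 z0.200 26 [ 0.491 -0.115] [ 0.518 -0.102]
side2 z0.206 8 [ 0.493 -0.109] [ 0.512 -0.099]
side2 z0.212 8 [ 0.499 -0.101] [ 0.522 -0.095]
side2 z0.218 12 [ 0.488 -0.104] [ 0.519 -0.092]
side2 z0.224 4 [ 0.475 -0.109] [ 0.514 -0.085]
side2 z0.230 215 [ 0.474 -0.148] [ 0.539 -0.083]
side2 z0.236 118 [ 0.475 -0.144] [ 0.533 -0.088]
side2 z0.242 15 [ 0.496 -0.115] [ 0.513 -0.105]
side2 z0.248 15 [ 0.497 -0.114] [ 0.513 -0.106]
side2 z0.254 17 [ 0.497 -0.114] [ 0.514 -0.105]
```

View pics/b2.png

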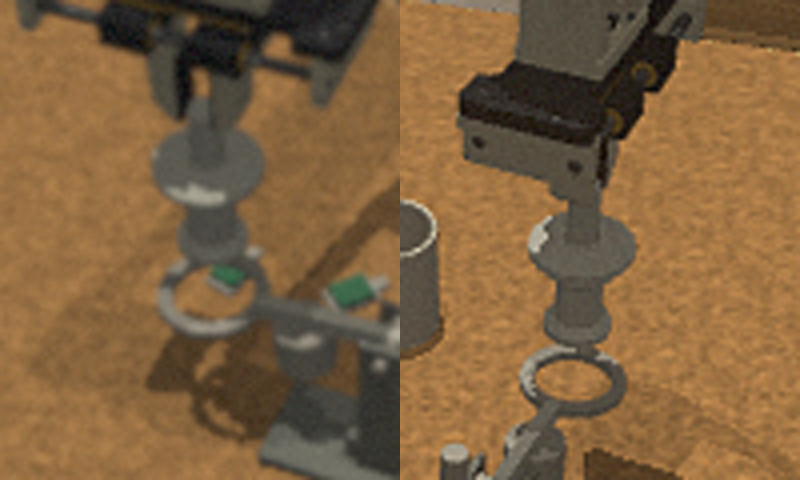

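View pics/wrist2.png

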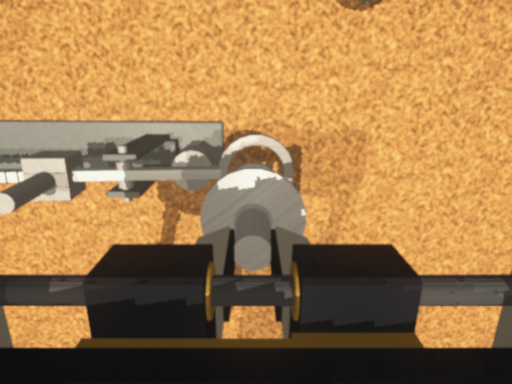

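```bash
cat > m.py <<'E'
from h import *
from scipy.optimize import least_squares
def rays(d,uv):
    K=np.array(d['camera_matrix']);k=float(d['k1'])
    p=cv2.undistortPoints(np.asarray(uv,float).reshape(-1,1,2),K,np.array([k,0,0,0,0.])).reshape(-1,2)
    T=np.array(d['pose']); return T[:3,3],np.c_[p,np.ones(len(p))]@T[:3,:3].T
def onplane(d,uv,n,c):
    o,r=rays(d,uv); return o+r*(((c-o)@n)/(r@n))[:,None]
b=np.array([np.cos(1.405),np.sin(1.405),0])
nt=np.array([0,0,1])-.08*b  # hoop end down
def hoop(d,tilt=.08,g=(.508,-.118),z=.124):
    n=np.array([0,0,1])-tilt*b;n/=np.linalg.norm(n)
    Q=pts(d);m=(np.hypot(Q[...,0]-g[0],Q[...,1]-g[1])<.046)&(Q[...,2]>z-.014)&(Q[...,2]<z+.014)
    # drop beam side
    al=(Q[...,0]-g[0])*b[0]+(Q[...,1]-g[1])*b[1]; m&=~(al>.022)
    v,u=np.nonzero(m);P=onplane(d,np.c_[u,v],n,np.array([*g,z]))
    f=lambda p:np.clip(np.abs(np.hypot(P[:,0]-p[0],P[:,1]-p[1])-.031)-.004,0,None)
    r=least_squares(f,g,loss='soft_l1',f_scale=.001);return r.x,len(P),np.sqrt(np.mean(r.fun**2))
E
python3 - <<'E'
from m import *
for n in('scene0','side0','scene2','side2'):
    print(n,'hoop',hoop(load(n)))
for n,c,zt in(('scene2',(.508,-.118),.2366),('side2',(.508,-.118),.2366),('scene0',(.5575,-.327),.067),('side0',(.5575,-.327),.067)):
    d=load(n);Q=pts(d)
    m=(np.hypot(Q[...,0]-c[0],Q[...,1]-c[1])<.042)&(abs(Q[...,2]-zt+.001)<.009)
    m=cv2.morphologyEx(m.astype(np.uint8),cv2.MORPH_OPEN,np.ones((2,2)))
    v,u=np.nonzero(m);P=onplane(d,np.c_[u,v],np.array([0,0,1.]),np.array([0,0,zt]))
    f=lambda p:np.clip(np.hypot(P[:,0]-p[0],P[:,1]-p[1])-.0325,0,None)
    e=cv2.minEnclosingCircle(P[:,:2].astype(np.float32))
    h=cv2.convexHull(P[:,:2].astype(np.float32))[:,0]
    g=lambda p:np.hypot(h[:,0]-p[0],h[:,1]-p[1])-p[2]
    print(n,'flange',len(P),e,least_squares(g,[*c,.033],loss='soft_l1',f_scale=.001).x)
E
```

```text
scene0 hoop (array([ 0.50837139, -0.1227719 ]), 255, np.float64(0.001212290350487833))
side0 hoop (array([ 0.50606035, -0.1137568 ]), 176, np.float64(0.0014508607785537213))
scene2 hoop (array([ 0.5089188 , -0.12251971]), 208, np.float64(0.0011699632350858132))
side2 hoop (array([ 0.50606799, -0.1131651 ]), 171, np.float64(0.0014242885455976735))
scene2 flange 399 ((0.5099276900291443, -0.11788032203912735), 0.035095322877168655) [ 0.50917722 -0.11726317  0.03337579]
side2 flange 341 ((0.5019871592521667, -0.1080278679728508), 0.035184234380722046) [ 0.50226253 -0.10811739  0.03339356]
scene0 flange 331 ((0.5606951117515564, -0.3254370391368866), 0.03441983461380005) [ 0.56077936 -0.32537521  0.0338217 ]
side0 flange 191 ((0.5518621206283569, -0.3163781762123108), 0.03402140364050865) [ 0.55218521 -0.31593829  0.03260629]
```

The ray fits in the two cameras disagree by up to 9 mm in y, and the same bias shows on both hub and hoop. I'll therefore trust only the hub-to-hoop difference, which says to shift about -5 mm in y and a little +x. I'll move closer to the hoop and compare again at nearly equal heights.

{"fn": "step_arm", "kwargs": {"series": [[0,0.06,-0.2,-0.5,0],[0,0,0,-0.5,0],[0,0,0,-0.3,0],[0,0,0,-0.1,0],[0,0,0,0,0],[0,0,0,0,0],[0,0,0,0,0]]}}

```text
time: 6.55
tool_pos: [0.5098, -0.1228, 0.2306]
tool_rot: [3.141, -0.001, -0.164]
contact_force: [0.5, -0.2, -0.9]
opening: 0.0181
```

```bash
python3 - <<'E'
from h import *
for n in('scene','side','wrist'):
    d=shot(n,n+'3')
s=sensors.observe(); print(s['tool_pos'],s['tool_rot'],s['contact_force'],s['opening'])
S=load('scene3');D=load('side3')
crop=lambda d,y0,y1,x0,x1,f:cv2.resize(d['pixels'][y0:y1,x0:x1],None,fx=f,fy=f,interpolation=cv2.INTER_CUBIC)
a=crop(S,130,190,200,265,6);b=crop(D,140,200,260,325,6)
cv2.imwrite('pics/b3.png',np.hstack([a,b]))
E
```

```text
[ 0.50964936 -0.12274003  0.23040805] [ 3.14131878e+00 -7.37060580e-04 -1.63892196e-01] [ 0.35627783  0.40263026 -2.09742971] 0.018409498928566668
```

View pics/b3.png

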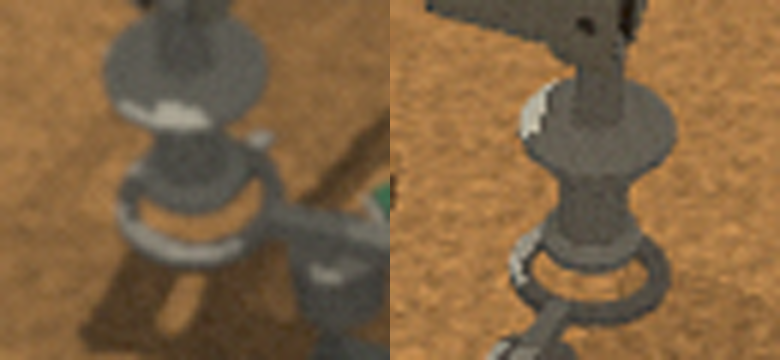

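View pics/wrist3.png

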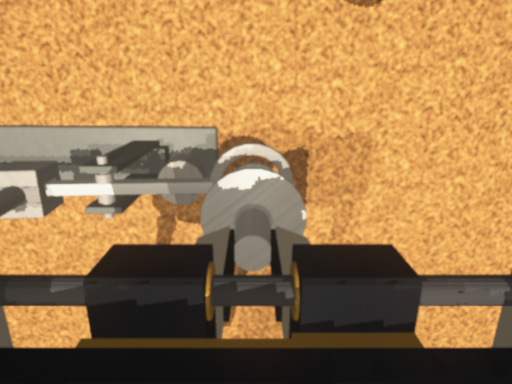

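In the scene crop the hub's lower flange and the hoop are centred within about 1 mm (columns ~197 and ~200, at 6x). In the side crop they are at ~588 and ~590. I'll lower the hub until its shoulder is just above the hoop.

{"fn": "step_arm", "kwargs": {"series": [[0,-0.02,0,-0.3,0],[0,0,0,-0.3,0],[0,0,0,-0.3,0],[0,0,0,0,0]]}}

```text
time: 7.1
tool_pos: [0.5082, -0.1224, 0.2059]
tool_rot: [-3.141, 0.003, -0.164]
contact_force: [0.3, 0.1, -1.7]
opening: 0.018
```

{"fn": "step_arm", "kwargs": {"series": [[0,0,0,-0.4,0],[0,0,0,-0.4,0],[0,0,0,-0.3,0],[0,0,0,0,0],[0,0,0,0,0]]}}

```text
time: 7.6
tool_pos: [0.509, -0.1227, 0.1799]
tool_rot: [3.142, 0.0, -0.164]
contact_force: [-1.3, 0.5, -1.8]
opening: 0.018
```

```bash
python3 - <<'E'
from h import *
for n in('scene','side','wrist'):
    d=shot(n,n+'4')
s=sensors.observe(); print(s['tool_pos'],s['tool_rot'],s['contact_force'],s['opening'])
S=load('scene4');D=load('side4');W=load('wrist4')
crop=lambda d,y0,y1,x0,x1,f:cv2.resize(d['pixels'][y0:y1,x0:x1],None,fx=f,fy=f,interpolation=cv2.INTER_CUBIC)
a=crop(S,140,190,205,265,6);b=crop(D,150,200,265,325,6)
cv2.imwrite('pics/b4.png',np.vstack([np.hstack([a,b]),crop(W,120,270,75,435,2)]))
E
```

```text
[ 0.50926654 -0.12282891  0.18047168] [ 3.14130584e+00 -9.12796734e-04 -1.64026895e-01] [-0.33513549  0.08202992 -1.80075402] 0.018307989991649017
```

View pics/b4.png

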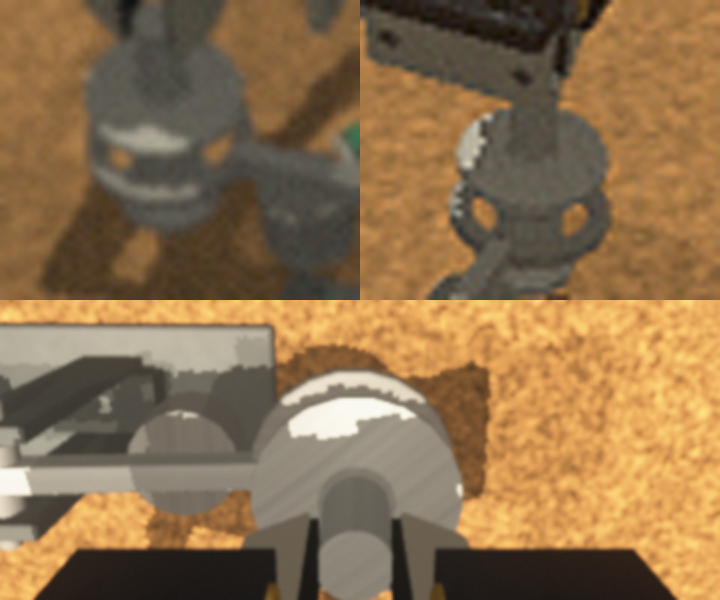

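Hub and hoop are concentric within about 0.5 mm: barrel centre 169 and hoop inner centre 170 in the scene crop, 530 and 530.5 in the side crop. Lowering towards the seat.

{"fn": "step_arm", "kwargs": {"series": [[0,0,0,-0.2,0],[0,0,0,-0.2,0],[0,0,0,-0.2,0],[0,0,0,-0.08,0],[0,0,0,0,0],[0,0,0,0,0]]}}

```text
time: 8.35
tool_pos: [0.509, -0.1228, 0.163]
tool_rot: [3.141, -0.0, -0.164]
contact_force: [-1.2, -0.1, -1.2]
opening: 0.0181
```

{"fn": "step_arm", "kwargs": {"series": [[0,0,0,-0.04,0],[0,0,0,0,0],[0,0,0,0,0]]}}

```text
time: 8.65
tool_pos: [0.509, -0.1227, 0.1621]
tool_rot: [3.141, -0.0, -0.164]
contact_force: [0.5, 0.3, -1.8]
opening: 0.0181
```

{"fn": "step_arm", "kwargs": {"series": [[0,0,0,-0.04,0],[0,0,0,0,0],[0,0,0,0,0]]}}

```text
time: 8.95
tool_pos: [0.509, -0.1227, 0.161]
tool_rot: [3.141, 0.0, -0.164]
contact_force: [0.2, 0.7, -1.7]
opening: 0.0179
```

{"fn": "step_arm", "kwargs": {"series": [[0,0,0,-0.04,0],[0,0,0,0,0],[0,0,0,0,0]]}}

```text
time: 9.25
tool_pos: [0.509, -0.1228, 0.1601]
tool_rot: [3.141, -0.0, -0.164]
contact_force: [0.3, -0.2, -1.3]
opening: 0.0184
```

{"fn": "step_arm", "kwargs": {"series": [[0,0,0,-0.04,0],[0,0,0,0,0],[0,0,0,0,0]]}}

```text
time: 9.55
tool_pos: [0.5093, -0.1232, 0.1596]
tool_rot: [3.141, -0.001, -0.164]
contact_force: [0.0, -2.4, 3.8]
opening: 0.0183
```

```bash
python3 - <<'E'
from h import *
f=[]
for n in('scene','side','scene','side','scene'):
    d=shot(n,n+'5'); f.append(sensors.observe()['contact_force'])
print(np.round(f,2)); s=sensors.observe();print(s['tool_pos'],s['torque'])
S=load('scene5');D=load('side5')
crop=lambda d,y0,y1,x0,x1,f:cv2.resize(d['pixels'][y0:y1,x0:x1],None,fx=f,fy=f,interpolation=cv2.INTER_CUBIC)
a=crop(S,140,190,205,265,6);b=crop(D,150,200,265,325,6)
cv2.imwrite('pics/b5.png',np.hstack([a,b]))
E
```

```text
[[-0.93 -2.68  4.85]
 [-1.89 -3.84  5.71]
 [-1.2  -3.43  4.82]
 [-0.73 -3.86  5.16]
 [-0.31 -2.78  5.05]]
[ 0.50929575 -0.12316631  0.15957657] [-0.45576893  0.12734717 -0.00153857]
```

View pics/b5.png

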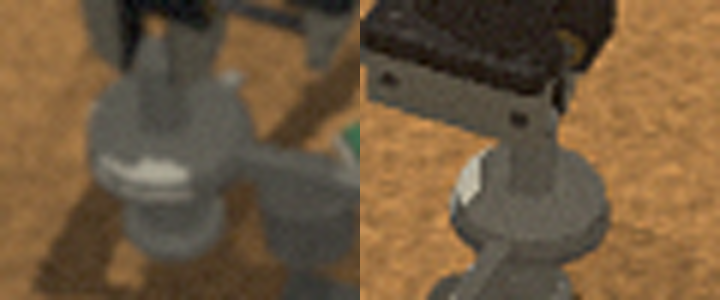

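The hub touches with about 6 N at the expected height (TCP 0.1596), and the flange lies on the hoop in both views. Releasing slowly.

{"fn": "step_arm", "kwargs": {"series": [[0,0,0,0.01,0],[0,0,0,0,0],[0,0,0,0,0],[0.2,0,0,0,0],[0.22,0,0,0,0],[0.24,0,0,0,0],[0.28,0,0,0,0],[0.35,0,0,0,0],[0.42,0,0,0,0],[0.45,0,0,0,0]], "squeeze": 3}}

```text
time: 10.8
tool_pos: [0.5089, -0.1224, 0.1591]
tool_rot: [-3.141, 0.0, -0.164]
contact_force: [-0.6, -0.1, 0.1]
opening: 0.0398
```

```bash
python3 - <<'E'
from h import *
for n in('scene','side'):
    d=shot(n,n+'6')
s=sensors.observe(); print(s['tool_pos'],s['tool_rot'],s['contact_force'],s['opening'])
S=load('scene6');D=load('side6')
crop=lambda d,y0,y1,x0,x1,f:cv2.resize(d['pixels'][y0:y1,x0:x1],None,fx=f,fy=f,interpolation=cv2.INTER_CUBIC)
a=crop(S,140,190,205,265,6);b=crop(D,150,200,265,325,6)
cv2.imwrite('pics/b6.png',np.hstack([a,b]))
E
```

```text
[ 0.5089692  -0.12250339  0.15922408] [-3.14141531e+00  1.69501797e-04 -1.63893606e-01] [0.40623412 0.18722754 0.68532856] 0.04123080393582587
```

View pics/b6.png

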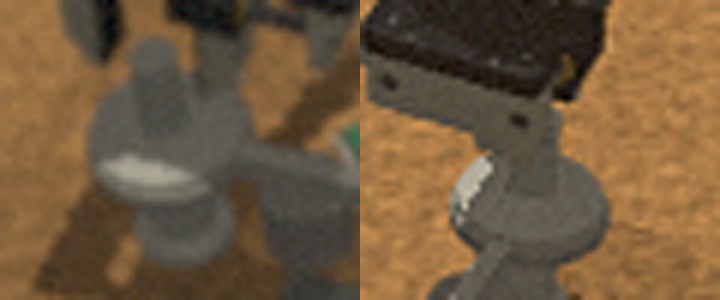

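The hub is released and hangs with its flange flush on the hoop. I'll back off upwards, then go to the poise post.

{"fn": "step_arm", "kwargs": {"series": [[0.45,0,0,0.2,0],[0.45,0,0,0.4,0],[0.45,0,0,1,0],[0.45,0,0,1,0],[0.45,0,0,1,0],[0.45,0,0,1,0],[0.45,0,0,0.3,0],[0.45,0.15,0.8,0,0],[0.45,0.15,0.8,0,0],[0.45,0.15,0.8,0,0],[0.45,0.15,0.8,0,0],[0.45,0.15,0.8,0,0]]}}

```text
time: 12.1
tool_pos: [0.5275, -0.0219, 0.2814]
tool_rot: [3.142, 0.001, -0.164]
contact_force: [0.1, 0.3, -0.4]
opening: 0.0409
```

{"fn": "step_arm", "kwargs": {"series": [[0.45,0.15,0.8,0,0],[0.45,0.15,0.8,0,0],[0.45,0.13,0.8,0,0],[0.45,0,0.4,0,0],[0.45,0,0,0,0],[0.45,0,0,0,0]]}}

```text
time: 12.7
tool_pos: [0.5383, 0.0468, 0.2816]
tool_rot: [3.141, 0.0, -0.164]
contact_force: [0.7, 0.3, -0.4]
opening: 0.0414
```

```bash
python3 - <<'E'
from h import *
for n in('scene','side','wrist'):
    d=shot(n,n+'7')
    Q=pts(d);p=Q[(abs(Q[...,0]-.538)<.03)&(abs(Q[...,1]-.05)<.03)&(Q[...,2]>.165)&(Q[...,2]<.205)]
    if len(p)>5:
        from scipy.optimize import least_squares
        f=lambda q:np.hypot(p[:,0]-q[0],p[:,1]-q[1])-.008
        print(n,'post',len(p),least_squares(f,[.535,.053],loss='soft_l1',f_scale=.002).x)
    p=Q[(abs(Q[...,0]-.538)<.03)&(abs(Q[...,1]-.05)<.03)&(Q[...,2]>.208)&(Q[...,2]<.218)]
    if len(p)>5: print('top',cv2.minEnclosingCircle(p[:,:2].astype(np.float32)))
s=sensors.observe(); print(s['tool_pos'],s['tool_rot'],s['contact_force'],s['opening'])
S=load('scene7');D=load('side7');W=load('wrist7')
crop=lambda d,y0,y1,x0,x1,f:cv2.resize(d['pixels'][y0:y1,x0:x1],None,fx=f,fy=f,interpolation=cv2.INTER_CUBIC)
a=crop(S,110,250,210,400,2);b=crop(D,130,270,230,360,2)
cv2.imwrite('pics/b7.png',np.vstack([np.hstack([a,b]),crop(W,120,290,0,512,1.25)[:,:640]]))
E
```

```text
scene post 79 [0.53660207 0.05146156]
top ((0.5370689630508423, 0.049459874629974365), 0.008559159003198147)
side post 94 [0.53712119 0.05422421]
top ((0.5372188687324524, 0.053764428943395615), 0.008282029069960117)
wrist post 259 [0.53936344 0.05246623]
top ((0.5396335124969482, 0.05023925006389618), 0.008054069243371487)
[0.53841968 0.04643126 0.28177351] [ 3.14124477e+00  7.09220089e-05 -1.65042487e-01] [ 0.77325291 -0.17104982  0.39252081] 0.04119121118270892
```

View pics/b7.png

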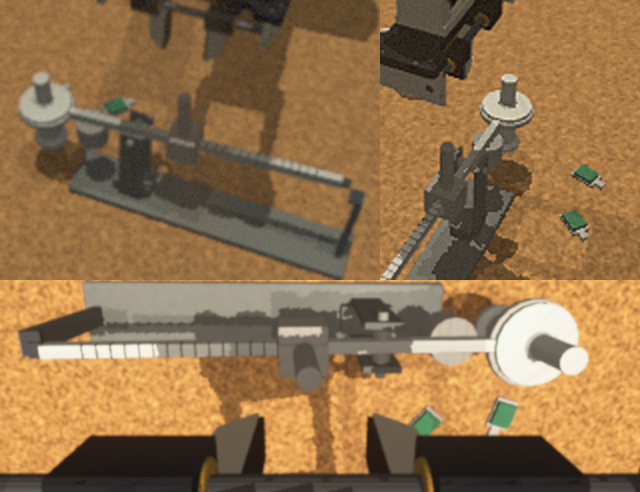

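The hub hangs in the hoop with the beam's hoop end down. The post is at about (0.538, 0.051), between the fingers. I'll straddle it with the jaws open.

{"fn": "step_arm", "kwargs": {"series": [[0.45,0,0.16,-0.8,0],[0.45,0,0,-0.8,0],[0.45,0,0,-0.8,0],[0.45,0,0,-0.8,0],[0.45,0,0,-0.38,0],[0.45,0,0,0,0],[0.45,0,0,0,0]]}}

```text
time: 13.55
tool_pos: [0.539, 0.051, 0.1931]
tool_rot: [-3.142, -0.001, -0.164]
contact_force: [0.6, 0.4, 0.0]
opening: 0.0413
```

```bash
python3 - <<'E'
from h import *
for n in('scene','side'): shot(n,n+'8')
s=sensors.observe(); print(s['tool_pos'],s['tool_rot'],s['contact_force'],s['opening'])
S=load('scene8');D=load('side8')
crop=lambda d,y0,y1,x0,x1,f:cv2.resize(d['pixels'][y0:y1,x0:x1],None,fx=f,fy=f,interpolation=cv2.INTER_CUBIC)
cv2.imwrite('pics/b8.png',np.hstack([crop(S,110,250,250,400,2.6),crop(D,130,270,200,340,2.6)]))
E
```

```text
[0.53915588 0.05112337 0.1934361 ] [-3.14145224e+00 -2.08545640e-03 -1.64159329e-01] [ 0.06411226 -0.42745529  0.40914513] 0.04149699388662031
```

View pics/b8.png

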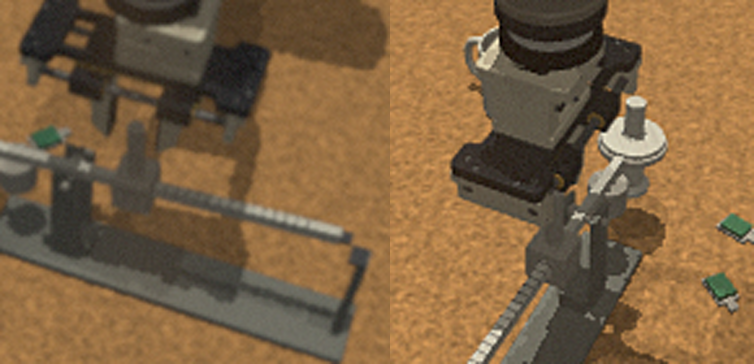

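{"fn": "step_arm", "kwargs": {"series": [[0.45,0.03,0.158,0,0],[0.45,0.03,0.158,0,0],[0.45,0.01,0.06,0,0],[0.45,0.01,0.06,0,0],[0.45,0.01,0.06,0,0],[0.45,0.01,0.06,0,0],[0.45,0.01,0.06,0,0],[0.45,0.01,0.06,0,0]]}}

```text
time: 14.45
tool_pos: [0.5415, 0.068, 0.1923]
tool_rot: [3.141, -0.0, -0.164]
contact_force: [-0.5, -2.0, 1.1]
opening: 0.0413
```

{"fn": "step_arm", "kwargs": {"series": [[0.45,0.017,0.1,0,0],[0.45,0.017,0.1,0,0],[0.45,0.017,0.1,0,0],[0.45,0.017,0.1,0,0]]}}

```text
time: 14.85
tool_pos: [0.5432, 0.0784, 0.1922]
tool_rot: [3.141, 0.0, -0.164]
contact_force: [-0.4, -3.1, 0.4]
opening: 0.041
```

```bash
cat > look.py <<'E'
import sys
from h import *
from scipy.optimize import least_squares
t=sys.argv[1]
for n in('scene','side'): shot(n,n+t)
s=sensors.observe(); print(s['time'],s['tool_pos'],s['contact_force'],s['opening'])
S=load('scene'+t);D=load('side'+t)
for n,d in(('scene',S),('side',D)):
    Q=pts(d)
    b=np.array([.167,.986]);o=np.array([.509,-.1205])+.12*b   # pivot
    al=(Q[...,0]-o[0])*b[0]+(Q[...,1]-o[1])*b[1]; la=-(Q[...,0]-o[0])*b[1]+(Q[...,1]-o[1])*b[0]
    out=[]
    for lo,hi in((-.055,-.02),(.225,.25)):
        m=(al>lo)&(al<hi)&(abs(la)<.006)&(abs(Q[...,2]-.137)<.028); out+= [al[m].mean(),np.median(Q[...,2][m])]
    m=(al>.2)&(al<.25)&(abs(la)<.006)&(abs(Q[...,2]-.137)<.028)
    A=(al>-.06)&(al<-.02)&(abs(la)<.006)&(abs(Q[...,2]-.137)<.02)|m
    A&=(al<-.02)|(al>.2)
    k=np.polyfit(al[A],Q[...,2][A],1)
    m=(al>.03)&(al<.25)&(abs(la)<.009)&(Q[...,2]>.172)&(Q[...,2]<.19)
    print(n,'tilt(+up)',k.round(4),np.round(out,4),'post al',np.median(al[m]) if m.sum() else None,m.sum())
crop=lambda d,y0,y1,x0,x1,f:cv2.resize(d['pixels'][y0:y1,x0:x1],None,fx=f,fy=f,interpolation=cv2.INTER_CUBIC)
cv2.imwrite('pics/b%s.png'%t,np.hstack([crop(S,110,260,210,410,2.2),crop(D,130,350,180,330,1.5)]))
E
python3 look.py 9
```

```text
14.95 [0.54328038 0.07865246 0.19231643] [-0.0909143  -1.4010994   1.25388571] 0.04113693511697699
scene tilt(+up) [0.0612 0.1342] [-0.0383  0.1335  0.2372  0.1505] post al 0.07216551215107332 35
side tilt(+up) [0.0552 0.135 ] [-0.0367  0.133   0.2378  0.1488] post al 0.07924633863444128 36
```

View pics/b9.png

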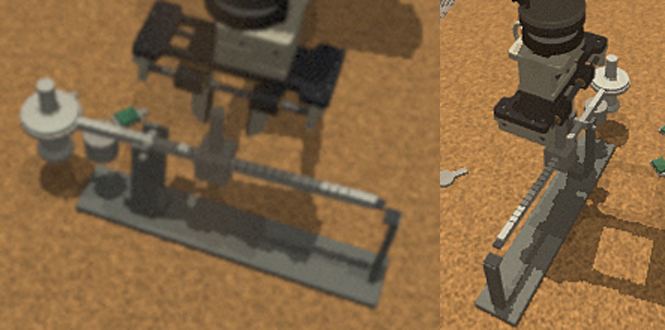

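{"fn": "step_arm", "kwargs": {"series": [[0.45,0.027,0.158,0,0],[0.45,0.027,0.158,0,0],[0.45,0.027,0.158,0,0],[0.45,0.027,0.158,0,0],[0.45,0.027,0.158,0,0],[0.45,0.027,0.158,0,0],[0.45,0.027,0.158,0,0],[0.45,0.027,0.158,0,0],[0.45,0.027,0.158,0,0],[0.45,0.027,0.158,0,0],[0.45,0.027,0.158,0,0],[0.45,0,0,0,0]]}}

```text
time: 16.15
tool_pos: [0.5507, 0.1224, 0.1923]
tool_rot: [-3.141, -0.0, -0.163]
contact_force: [-0.6, -0.4, -0.1]
opening: 0.0411
```

```bash
python3 look.py 10
```

```text
16.25 [0.55052081 0.12210001 0.19238955] [ 0.33664587 -1.04320538 -0.46407351] 0.04144518300981477
scene tilt(+up) [0.0388 0.134 ] [-0.0384  0.1337  0.2368  0.1448] post al 0.11473565530694585 36
side tilt(+up) [0.0358 0.1349] [-0.0368  0.1333  0.2383  0.1443] post al 0.12325506062495448 37
```

View pics/b10.png

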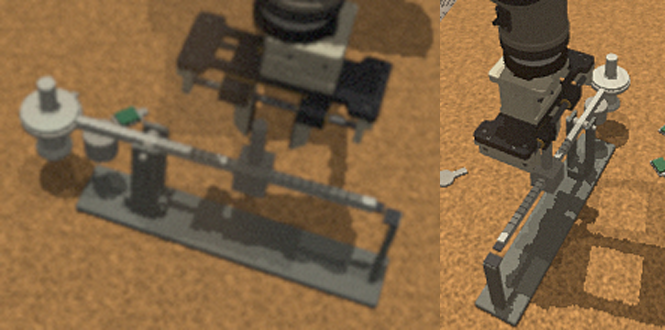

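The far end dropped about 6 mm, but the fingers may still be leaning on the post. I'll back off and let the beam settle.

{"fn": "step_arm", "kwargs": {"series": [[0.45,-0.02,-0.12,0,0],[0.45,-0.03,-0.2,0,0],[0.45,-0.02,-0.12,0,0],[0.45,0,0,0,0],[0.45,0,0,0,0],[0.45,0,0,0,0],[0.45,0,0,0,0],[0.45,0,0,0,0],[0.45,0,0,0,0],[0.45,0,0,0,0],[0.45,0,0,0,0]]}}

```text
time: 17.35
tool_pos: [0.5489, 0.1107, 0.1923]
tool_rot: [3.141, 0.0, -0.164]
contact_force: [0.1, 0.2, 0.3]
opening: 0.0414
```

```bash
python3 look.py 11
```

```text
17.45 [0.54886603 0.11065296 0.19230722] [ 0.32401047 -0.78537056  0.47256218] 0.041069761014366
scene tilt(+up) [0.0825 0.1338] [-0.0383  0.1333  0.2373  0.1549] post al 0.1143763115142831 36
side tilt(+up) [0.0764 0.1349] [-0.037   0.1321  0.2388  0.1541] post al 0.12054807468360774 30
```

Untouched, the tilt is 0.08 rad in both views, so the beam is still on its stop. I'll push on in small steps and let it settle after each.

{"fn": "step_arm", "kwargs": {"series": [[0.45,0.027,0.158,0,0],[0.45,0.027,0.158,0,0],[0.45,0.01,0.08,0,0],[0.45,0.01,0.08,0,0],[0.45,0.01,0.08,0,0],[0.45,0.01,0.08,0,0],[0.45,0.01,0.08,0,0],[0.45,0.0,0,0,0],[0.45,-0.03,-0.2,0,0],[0.45,-0.03,-0.2,0,0],[0.45,0,0,0,0],[0.45,0,0,0,0]]}}

```text
time: 18.65
tool_pos: [0.5499, 0.1184, 0.1924]
tool_rot: [-3.141, -0.0, -0.165]
contact_force: [-0.7, -0.2, 0.0]
opening: 0.0414
```

{"fn": "step_arm", "kwargs": {"series": [[0.45,0,0,0,0],[0.45,0,0,0,0],[0.45,0,0,0,0],[0.45,0,0,0,0],[0.45,0,0,0,0],[0.45,0,0,0,0]]}}

```text
time: 19.25
tool_pos: [0.5499, 0.1186, 0.1923]
tool_rot: [3.142, 0.0, -0.164]
contact_force: [-0.7, -0.2, -0.4]
opening: 0.0416
```

```bash
python3 look.py 12
```

```text
19.35 [0.54995562 0.11852065 0.19227946] [ 0.61518065  0.65264893 -0.79187251] 0.041557381071359645
scene tilt(+up) [0.0803 0.1343] [-0.0382  0.1333  0.2371  0.1546] post al 0.1231279886882941 35
side tilt(+up) [0.0752 0.1349] [-0.0377  0.1319  0.2389  0.1545] post al 0.12954932963618232 29
```

{"fn": "step_arm", "kwargs": {"series": [[0.45,0.027,0.158,0,0],[0.45,0.027,0.158,0,0],[0.45,0.013,0.08,0,0],[0.45,0.013,0.08,0,0],[0.45,0.013,0.08,0,0],[0.45,0.013,0.08,0,0],[0.45,0.013,0.08,0,0],[0.45,0.013,0.08,0,0],[0.45,0,0,0,0],[0.45,-0.03,-0.2,0,0],[0.45,-0.03,-0.2,0,0],[0.45,0,0,0,0]]}}

```text
time: 20.55
tool_pos: [0.5517, 0.1278, 0.1925]
tool_rot: [-3.142, -0.0, -0.165]
contact_force: [0.7, -0.9, -0.1]
opening: 0.0414
```

{"fn": "step_arm", "kwargs": {"series": [[0.45,0,0,0,0],[0.45,0,0,0,0],[0.45,0,0,0,0],[0.45,0,0,0,0],[0.45,0,0,0,0],[0.45,0,0,0,0],[0.45,0,0,0,0]]}}

```text
time: 21.25
tool_pos: [0.5518, 0.1285, 0.1923]
tool_rot: [3.142, -0.0, -0.164]
contact_force: [0.9, -0.7, -0.3]
opening: 0.0413
```

```bash
python3 look.py 13
```

```text
21.35 [0.55176922 0.12847457 0.19229869] [-0.68487709 -0.37145849 -0.11436851] 0.04124266892507001
scene tilt(+up) [0.0291 0.1338] [-0.0384  0.1347  0.237   0.1423] post al 0.1355671151213775 35
side tilt(+up) [0.0244 0.1346] [-0.0376  0.134   0.2382  0.1416] post al 0.1425246945506874 30
```

The beam now floats at about 0.027 rad. I'll check that it has settled.

{"fn": "step_arm", "kwargs": {"series": [[0.45,0,0,0,0],[0.45,0,0,0,0],[0.45,0,0,0,0],[0.45,0,0,0,0],[0.45,0,0,0,0],[0.45,0,0,0,0],[0.45,0,0,0,0],[0.45,0,0,0,0]]}}

```text
time: 22.15
tool_pos: [0.5517, 0.1284, 0.1923]
tool_rot: [3.141, 0.0, -0.164]
contact_force: [0.3, 0.4, -0.0]
opening: 0.0415
```

```bash
python3 look.py 14
```

```text
22.25 [0.55175678 0.12841834 0.19227166] [0.52872247 0.06341547 0.01862131] 0.0412890698832225
scene tilt(+up) [0.027  0.1342] [-0.0381  0.1346  0.2372  0.142 ] post al 0.13453248972812326 35
side tilt(+up) [0.0252 0.1346] [-0.0381  0.1339  0.2383  0.1415] post al 0.1417696914359826 28
```

View pics/b14.png

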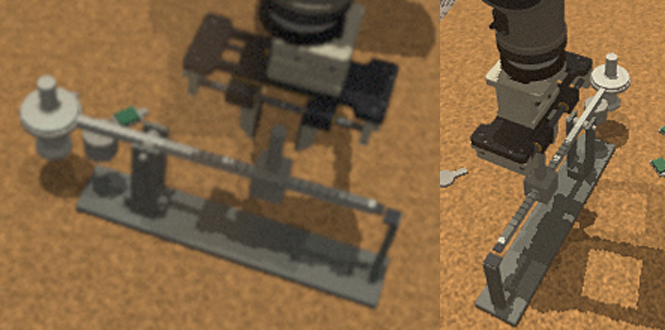

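The tilt is steady at 0.026 rad, so the poise needs about 2.2 mm more. I'll repeat the same stroke, 2.2 mm longer.

{"fn": "step_arm", "kwargs": {"series": [[0.45,0.027,0.158,0,0],[0.45,0.013,0.08,0,0],[0.45,0.013,0.08,0,0],[0.45,0.013,0.08,0,0],[0.45,0.008,0.05,0,0],[0.45,0.007,0.04,0,0],[0.45,0,0,0,0],[0.45,-0.03,-0.2,0,0],[0.45,-0.03,-0.2,0,0],[0.45,0,0,0,0],[0.45,0,0,0,0]]}}

```text
time: 23.35
tool_pos: [0.5523, 0.1303, 0.1924]
tool_rot: [-3.142, -0.0, -0.165]
contact_force: [0.2, -0.6, -0.2]
opening: 0.0411
```

{"fn": "step_arm", "kwargs": {"series": [[0.45,0,0,0,0],[0.45,0,0,0,0],[0.45,0,0,0,0],[0.45,0,0,0,0],[0.45,0,0,0,0],[0.45,0,0,0,0],[0.45,0,0,0,0],[0.45,0,0,0,0],[0.45,0,0,0,0],[0.45,0,0,0,0],[0.45,0,0,0,0],[0.45,0,0,0,0]]}}

```text
time: 24.55
tool_pos: [0.5523, 0.1307, 0.1923]
tool_rot: [3.142, 0.0, -0.164]
contact_force: [-1.6, 0.2, -0.7]
opening: 0.0411
```

```bash
python3 look.py 15
```

```text
24.65 [0.55228672 0.13064544 0.19228841] [-0.97182579  0.63205165  0.04474674] 0.0413707801815605
scene tilt(+up) [0.0282 0.1341] [-0.0381  0.1354  0.237   0.1423] post al 0.13535881143102255 37
side tilt(+up) [0.0243 0.1348] [-0.0383  0.1338  0.2384  0.1412] post al 0.14171456127953375 32
```

{"fn": "step_arm", "kwargs": {"series": [[0.45,0.027,0.158,0,0],[0.45,0.013,0.08,0,0],[0.45,0.013,0.08,0,0],[0.45,0.013,0.08,0,0],[0.45,0.008,0.05,0,0],[0.45,0.007,0.04,0,0],[0.45,0,0,0,0],[0.45,-0.03,-0.2,0,0],[0.45,-0.03,-0.2,0,0],[0.45,0,0,0,0],[0.45,0,0,0,0]]}}

```text
time: 25.75
tool_pos: [0.5528, 0.1326, 0.1924]
tool_rot: [-3.141, -0.0, -0.165]
contact_force: [-0.1, -0.5, -0.4]
opening: 0.0417
```

{"fn": "step_arm", "kwargs": {"series": [[0.45,0,0,0,0],[0.45,0,0,0,0],[0.45,0,0,0,0],[0.45,0,0,0,0],[0.45,0,0,0,0],[0.45,0,0,0,0],[0.45,0,0,0,0],[0.45,0,0,0,0],[0.45,0,0,0,0],[0.45,0,0,0,0],[0.45,0,0,0,0],[0.45,0,0,0,0]]}}

```text
time: 26.95
tool_pos: [0.5528, 0.1328, 0.1923]
tool_rot: [3.142, 0.0, -0.164]
contact_force: [-0.0, -0.7, -0.7]
opening: 0.041
```

```bash
python3 look.py 16
```

```text
27.05 [0.55281762 0.13284451 0.19227905] [0.75403849 0.31092916 0.75133669] 0.0415926489643258
scene tilt(+up) [0.0268 0.1338] [-0.0389  0.1346  0.2371  0.1414] post al 0.1348562395352921 37
side tilt(+up) [0.0224 0.135 ] [-0.0379  0.1338  0.2386  0.141 ] post al 0.14289594397179467 33
```

{"fn": "step_arm", "kwargs": {"series": [[0.45,0.027,0.158,0,0],[0.45,0.013,0.08,0,0],[0.45,0.013,0.08,0,0],[0.45,0.013,0.08,0,0],[0.45,0.008,0.04,0,0],[0.45,0.007,0.04,0,0],[0.45,0,0,0,0],[0.45,-0.03,-0.2,0,0],[0.45,-0.03,-0.2,0,0],[0.45,0,0,0,0],[0.45,0,0,0,0]]}}

```text
time: 28.15
tool_pos: [0.5534, 0.1346, 0.1925]
tool_rot: [-3.141, -0.0, -0.165]
contact_force: [1.0, -0.5, 0.6]
opening: 0.0411
```

{"fn": "step_arm", "kwargs": {"series": [[0.45,0,0,0,0],[0.45,0,0,0,0],[0.45,0,0,0,0],[0.45,0,0,0,0],[0.45,0,0,0,0],[0.45,0,0,0,0],[0.45,0,0,0,0],[0.45,0,0,0,0],[0.45,0,0,0,0],[0.45,0,0,0,0],[0.45,0,0,0,0],[0.45,0,0,0,0]]}}

```text
time: 29.35
tool_pos: [0.5533, 0.1348, 0.1923]
tool_rot: [3.142, 0.0, -0.164]
contact_force: [-0.1, -0.3, 0.3]
opening: 0.0414
```

```bash
python3 look.py 17
```

```text
29.45 [0.55333601 0.13478546 0.192297  ] [-0.34733602  1.70345449 -0.94789235] 0.0412601854089838
scene tilt(+up) [0.0025 0.1338] [-0.0384  0.135   0.2372  0.1361] post al 0.1375837326282026 39
side tilt(+up) [0.0024 0.1339] [-0.0379  0.1348  0.2379  0.1355] post al 0.1455318394361362 27
```

Both views now read 0.0025 rad, which is level. Retreating straight up, then a final check.

{"fn": "step_arm", "kwargs": {"series": [[0.45,0,0.04,0.3,0],[0.45,0,0,0.6,0],[0.45,0,0,0.8,0],[0.45,0,0,0.8,0],[0.45,0,0,0.8,0],[0.45,0,0,0.8,0],[0.45,0,0,0.4,0],[0.45,0,0,0,0],[0.45,0,0,0,0],[0.45,0,0,0,0],[0.45,0,0,0,0],[0.45,0,0,0,0]]}}

```text
time: 30.65
tool_pos: [0.5532, 0.1357, 0.3041]
tool_rot: [3.141, 0.001, -0.164]
contact_force: [0.2, 0.2, -0.3]
opening: 0.0413
```

{"fn": "step_arm", "kwargs": {"series": [[0.45,0,0,0,0],[0.45,0,0,0,0],[0.45,0,0,0,0],[0.45,0,0,0,0],[0.45,0,0,0,0],[0.45,0,0,0,0],[0.45,0,0,0,0],[0.45,0,0,0,0],[0.45,0,0,0,0],[0.45,0,0,0,0]]}}

```text
time: 31.65
tool_pos: [0.5533, 0.1358, 0.3048]
tool_rot: [3.141, 0.0, -0.164]
contact_force: [-0.4, 0.0, 0.4]
opening: 0.0411
```

```bash
python3 look.py 18; python3 look.py 19
```

```text
31.75 [0.55333011 0.13578621 0.30480099] [0.83938347 1.00281501 0.12299747] 0.041453501563067846
scene tilt(+up) [0.0042 0.1337] [-0.0384  0.1351  0.2371  0.1365] post al 0.13793419747502078 32
side tilt(+up) [0.0024 0.1341] [-0.0384  0.1347  0.2384  0.1355] post al 0.14608854100606794 35
31.85 [0.55332435 0.13577779 0.30481591] [ 0.57268459  0.70616762 -0.65953246] 0.041147623235341504
scene tilt(+up) [0.0029 0.1339] [-0.0384  0.1361  0.2371  0.1359] post al 0.13760711862828132 38
side tilt(+up) [-0.0003  0.1345] [-0.0382  0.1347  0.2375  0.1356] post al 0.14617690409859974 42
```

View pics/b19.png

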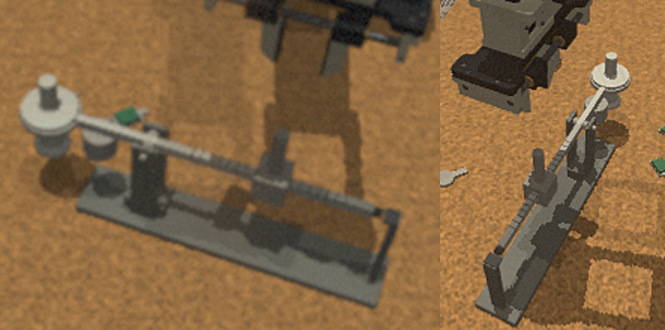

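The beam is level: in the crop the pointer tip at (380,212) meets the index ledge at (390,213). The hub hangs upright in the hoop and the gripper is clear. Handing in.

```bash
python3 -c "
from cell import hand_in
print(hand_in())"
```

```text
the job is handed in; nothing more can be done
None
```

I hung the hub by its wide flange in the hoop and let go of it. I then nudged the poise out with open fingers, without clamping, until the beam floated level, and handed in at about 32 s with the gripper well clear.

- **Level:** the last two looks, both untouched, read a tilt of 0.000 to 0.004 rad in the two cameras (limit 0.03). In the picture the pointer meets the index ledge.
- **Hub:** it hangs flush and upright in the hoop. I judged this by eye in both views and did not re-measure it after release.
- **Forces:** the wrist force sensor showed about 6–7 N when I set the hub down and about 3 N when pushing the poise. These are readings at rest points, so brief peaks could have been higher.
- **Bystanders:** the arm stayed clear of the mug, pads and wrench. I did not measure their positions again at the end.
- **What disagreed:** the absolute positions from the two cameras differed by up to 9 mm in some ray fits. I placed the hub by its offset from the hoop within each view and by the touch height instead. Two poise nudges barely moved it before the third brought the beam level.

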